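# Start the jar's cap in the torque tester

## Robot

A 6-joint arm with a two-finger parallel gripper is mounted at the origin on the work surface. World frame = base frame: x ahead of the robot, y to its left, z up, the work surface at z = 0. Lengths are in mm, angles in rad, forces in N, time in s.
With the tool pointing down it reaches from about 400 to 925 mm from the base axis. Payload 12.5 kg.
Tool frame: the origin (TCP) lies between the finger pads, 19 mm behind the fingertips; this is the grasp point; z points along the fingers, y is the line along which they close (so a half turn about z gives the same grasp; the last joint's range is limited). The gripper opens to 95 mm and grips with 3 to 60 N. Pads are 20 mm wide; open, the fingers measure 119 mm over their backs; the gripper's body (75 mm by 180 mm) begins 59 mm behind the grasp point.
Start: joints at [-1.409, 0.491, 1.559, -0, 1.092, -0.106], TCP at [165.404, -602.732, 233.461] pointing down, gripper open.
Joint ranges: [-3.1, 3.1], [-0.84, 2.19], [0.05, 2.79], [-1.13, 4.28], [0.06, 2.93], [-2.69, 2.69]. Speed limits (rad/s): [2.22, 2.22, 2.79, 3.14, 3.14, 3.14].

## Interface

Orientations are given as [roll, pitch, yaw] about the fixed x, y, z axes, in that order (R = Rz(yaw) Ry(pitch) Rx(roll)).
In Python, from cell import * gives the robot as it stands.
- The arm moves only by the tool arm_command, never from a script. Its argument "rows" is a list that holds one entry, the list of rows, each a list of 7 numbers: the shift along the tool's x, y, z normalised to -1 to 1, where 1 is 0.15 m, then the turn, a rotation vector about the tool's x, y, z normalised to -1 to 1, where 1 is 360 degrees, then the opening, from -1 (shut) to 1 (fully open). A call has 1 to 10 rows; each row is the pose to reach, as a shift and turn from the pose commanded when the call began, along the tool's axes at that moment, turning the shorter way round; what a row does not reach only later rows make up. A row lasts 1/12 s, in which the tool goes at most 41.7 mm and 7.16 degrees, less where a joint would pass 70% of its speed; a pose out of reach is approached as far as the arm can. A call with a number of a shift or a turn outside -1 to 1 is refused whole. A call with a gripper value outside its range is refused whole. The fingers move at their own pace and stop on an object; the grip force is fixed at half the most. Time passes only in rows, so rows that repeat a pose let the fingers close. It gives the time, the measured TCP pose, the force, the opening and the grip force at its end, in the units of the state.
- state(): the state, without advancing time (a new reading comes with each control period).
- read_camera(name): name is "side" or "top"; returns (picture, depth): 400x640x3 uint8, red, green, blue; 400x640 float32, mm along the optical axis (not along the pixel's ray), 0 where there is no reading.
- get_calibration(name): a dict with "camera_matrix" (3x3 intrinsics, pixels), "position" and "orientation" of the camera in the world. Camera axes: x right, y up, looking along -z (the intrinsics and any distortion apply to the point x, -y, -z); pixel columns grow to the right and rows downward; lengths in mm; the calibration is good to about 2 mm. A picture is of the moment at which its call begins. get_calibration takes no time and is no camera call.
- job_done(): hands the job in; it is judged then, once.
The state is a dict: "t": time; "joints": joint angles; "qvel": joint speeds; "tau": joint torques, N m; "eef_pos": TCP position; "tcp_rot": TCP orientation; "ft_force": force on the tool from outside, world axes, zero at the start; "moment": the same for the moment, N m; "opening": opening from 0.0 (shut) to 1.0 (fully open); "grip_force": force on a finger pad.
Only numpy, scipy, OpenCV 4.12 (cv2) and the standard library are available. Lean on these libraries where they do the work, as an engineer would, in place of code of your own. Each camera call takes 0.05 s, during which the arm holds its last target. There are 200 camera calls.

## Task

The cap has only been set loosely on the jar that is clamped in the torque tester. Start its thread properly: turn the cap backward (anticlockwise seen from above) until it drops into the thread for the first time, then turn it forward (clockwise) one full turn from there, without lifting it off, forcing it or disturbing anything else. Finish still holding the cap between the fingers, level and started but not closed.

Things in the scene. Friction and masses are not known exactly. Their poses are not given: they have to be found in the camera images.
- tester: cap torque tester, fixed: cream housing 260 x 230 mm, grey deck 85 mm above the bench, aluminium turntable 154 mm across (top 99 mm above the bench), four upright rubber pegs (tops 148 mm above the bench) that clamp the jar. Origin under the housing's centre at bench height; x points from the display side to the turntable side
- jar: amber glass jar, blank label, clamped upright and immovable: body 86 mm across, 61 mm high; neck 48 mm across, mouth 95 mm above the origin. On the neck a right-hand thread of three equal starts 120 degrees apart: ridges 55 mm across, 1.4 mm thick, 12 mm fall per turn, beginning 5 mm below the mouth. Origin at the centre of the underside, z up along the thread's axis
- cap: black ribbed screw cap, 62 mm across, 28 mm high, about 40 g, open below, three small lugs inside near its lower edge. Origin at the centre of its lower rim, z up. At the start it lies level on the neck, lugs on top of the ridges, not caught. Backward (anticlockwise from above) it climbs 1.9 mm per rad; within 35 to 105 degrees the lugs pass the hidden ridge ends and it can fall 4 mm: the drop
- cap_top (a point): centre of the cap's flat top, 28 mm above its origin. At the drop the cap falls by its weight when let go, or when pressed lightly down; a tight grip holds it up. Fully dropped it is level and this point 114 mm above the jar's origin (tilted: not all lugs are past yet); further backward it drops again every 120 degrees. One turn forward of the drop: 102 mm; fully closed: 98 mm
- cap_edge (a point): point on the cap's upper edge, 31 mm from its axis along the cap's own x: shows how far it has been turned. Turned forward (clockwise) after the drop, the cap sinks 12 mm per turn with about 1 mm of axial play and little friction, and stays where it is left
- small_cap: small black bottle cap, 28 mm across, 14 mm high, lying on the tester's deck: a bystander. Origin at the centre of its underside
- spare_jar: another amber jar, closed, 86 mm across, 98 mm high, standing on the bench: a bystander. Origin at the centre of its underside
- reagent: amber bottle, 60 mm across, 125 mm high: a bystander. Origin at the centre of its underside
- beaker: glass beaker, 72 mm across, 95 mm high: a bystander. Origin at the centre of its underside
- slide_box: cardboard box of slides, 85 x 60 x 32 mm: a bystander. Origin at the centre of its underside
- spatula: double-ended steel lab spatula, 197 mm long, 14 mm wide, lying on the bench: a bystander
- weight: steel calibration weight, 38 mm across, 60 mm high: a bystander. Origin at the centre of its underside

How it is judged (in metres and radians):
On the way:
1. turned backward, the cap has dropped into the thread at the first thread start (y of cap_edge in the frame of jar above -0.003 m and x of cap_edge in the frame of jar above 0.014 m and z of cap in the frame of jar between 0.0838 and 0.0885 m and horizontal distance between cap and jar below 0.003 m and angle between cap's own z axis and vertical below 0.1 rad), for 0.15 s.
At the end, for the whole second after the job is handed in: the cap, level (0.08 rad), centred (3 mm) and at rest, stands one turn (within 60 degrees) forward of its first drop, its lower rim 71.4 to 77 mm above the jar's underside (caught, not closed); the fingers still grip it with over 2 N, the TCP within 40 mm of the centre of its top (x of cap_edge in the frame of jar above 0.0155 m and z of cap in the frame of jar between 0.0714 and 0.077 m and horizontal distance between cap and jar below 0.003 m and angle between cap's own z axis and vertical below 0.08 rad and contact force between the fingers and cap above 2 N and distance between the grasp point and cap_top below 0.04 m and linear speed of cap below 0.02 m/s); the arm keeps its last pose, push and grip.
It fails at once if the cap is lifted off the neck (z of cap in the frame of jar above 0.0945 m).
It fails at once if the cap is forced onto the jar with more than 40 N (contact force between cap and jar above 40 N).
It fails at once if a bystander is pushed more than 30 mm (distance of any of small_cap, spare_jar, reagent, beaker, slide_box, spatula, weight from where it was at the start of the episode above 0.03 m).
It also fails if it takes over 70 s, if anything falls off the work surface, if the arm or the gripper's body presses on something with over 40 N, if the wrist force passes 120 N, or if a joint passes its speed limit or range.

## Working session

There is one attempt and no reset: what is moved stays moved. The work goes in short steps, Python scripts to look and compute and a tool call to move; the robot and the scene stay as the last step left them, time stands still between calls to the robot, and variables do not carry over. Pictures are saved under pics/ and viewed, at most 10 in all, crops included, and the job is handed in when it is done.

Besides the shell and the picture viewer there is one more tool, called after ">>>" in YAML: its name, and indented under it one key for each argument. arm_command: Moves the arm, as the interface text tells. Its arguments: {"type":"object","properties":{"rows":{"type":"array","items":{"type":"array","items":{"type":"array","items":{"type":"number","minimum":-1,"maximum":1}}}}},"required":["rows"]}

```bash
mkdir -p pics; python3 - <<'E'
from cell import *
import cv2, numpy as np
for n in("top","side"):
    p,d=read_camera(n); cv2.imwrite(f"pics/{n}0.png",p[:,:,::-1]); np.savez(f"{n}0.npz",p=p,d=d); print(n,get_calibration(n))
print(state())
E
```

```text
top {'camera_matrix': array([[516.18116968,   0.        , 321.98155532],
       [  0.        , 516.18116968, 198.71665572],
       [  0.        ,   0.        ,   1.        ]]), 'position': array([ 155.03935408,   78.70332608, 1620.88393753]), 'orientation': array([ 0.22716507,  0.00208418, -1.67465313])}
side {'camera_matrix': array([[427.55648628,   0.        , 320.78298542],
       [  0.        , 427.55648628, 199.40617756],
       [  0.        ,   0.        ,   1.        ]]), 'position': array([ 193.47742122, -708.69998964, 1094.17995833]), 'orientation': array([ 0.7004152 , -0.00189354, -0.37275715])}
{'t': 0.1, 'joints': array([-1.40857405e+00,  4.91512402e-01,  1.55936341e+00, -1.97001109e-05,
        1.09169456e+00, -1.05627761e-01]), 'qvel': array([ 0.00209488, -0.00104895, -0.00135367, -0.00095948, -0.00059281,
       -0.00055535]), 'tau': array([ 2.49387747e-03, -6.13623405e+01, -2.58606970e+01,  6.93934341e-02,
        4.70375223e-02, -7.40160726e-05]), 'eef_pos': array([ 165.38291679, -602.53217444,  232.92066299]), 'tcp_rot': array([-3.14061854e+00, -8.57064352e-05,  2.67859081e-01]), 'ft_force': array([ 0.45314934,  0.31209676, -0.71758582]), 'moment': array([-0.06795145, -0.02601213, -0.01769858]), 'grip_force': 0.0, 'opening': 1.0053072723142475}
```

View pics/top0.png

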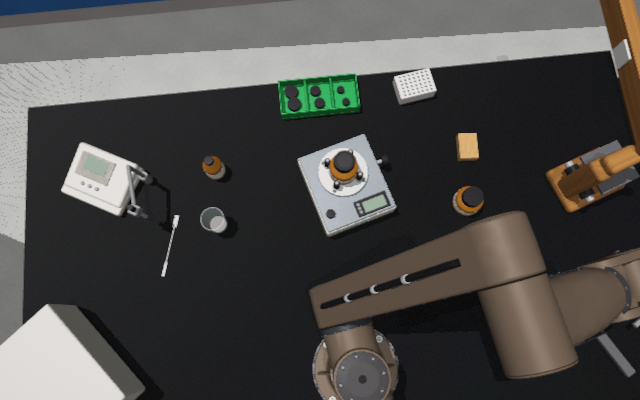

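View pics/side0.png

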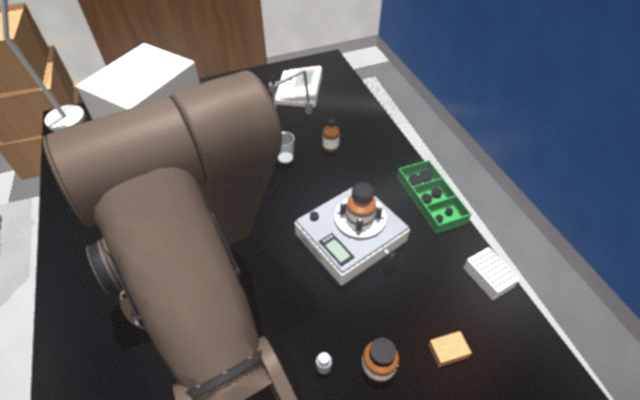

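Top view: the jar with its black cap is at about (344,160) on the turntable, with the arm clear of it. The small cap is at (331,214). In the side view the cap is at (362,192).

```bash
cat > h.py <<'E'
from cell import *
import cv2, numpy as np
from scipy.spatial.transform import Rotation as R
def cam(n):
    c=get_calibration(n); return c["camera_matrix"],np.array(c["position"]),R.from_euler("xyz",c["orientation"]).as_matrix()
def ray(n,u,v):
    K,p,M=cam(n); d=np.linalg.inv(K)@np.array([u,v,1.]); return p,M@(d*[1,-1,-1])   # scaled: depth along axis
def plane(n,u,v,z):
    p,d=ray(n,u,v); return p+d*(z-p[2])/d[2]
def cloud(n,dep):
    K,p,M=cam(n); v,u=np.mgrid[:400,:640]
    d=np.stack([(u-K[0,2])/K[0,0],-(v-K[1,2])/K[1,1],-np.ones(u.shape)],-1)*dep[...,None]
    return d@M.T+p
def proj(n,P):
    K,p,M=cam(n); q=(np.asarray(P)-p)@M; return K[0,0]*q[...,0]/-q[...,2]+K[0,2],K[1,1]*-q[...,1]/-q[...,2]+K[1,2]
E
python3 - <<'E'
from h import *
ims=[]
for n,c in(("top",(344,160)),("side",(362,195))):
    f=np.load(n+"0.npz"); p,d=f["p"],f["d"]; X=cloud(n,d)
    u,v=c; s=np.s_[v-45:v+45,u-50:u+50]
    ims.append(cv2.resize(p[s][:,:,::-1],None,fx=4,fy=4,interpolation=cv2.INTER_CUBIC))
    Z=X[...,2]; m=np.zeros(Z.shape,bool); m[s]=True
    dark=(p.max(2)<75)
    k=m&dark&(Z>195)&(Z<240)
    P=X[k]; print(n,k.sum(),np.percentile(Z[k],[5,25,50,75,95]))
    t=k&(abs(Z-np.median(Z[k]))<5)
    (uc,vc),r=cv2.minEnclosingCircle(np.argwhere(t)[:,::-1].astype(np.float32)); print("circle",uc,vc,r,plane(n,uc,vc,217), "median",np.median(X[t],0), X[t].min(0),X[t].max(0))
    # label top-most heights
    for lo,hi in((75,92),(93,105),(140,155)):
        q=m&(Z>lo)&(Z<hi); print(lo,q.sum(),np.median(Z[q]) if q.any() else 0)
cv2.imwrite("pics/crop0.png",np.hstack(ims))
E
```

```text
top 312 [205.79237454 210.69635477 213.2657776  215.54996599 218.52931868]
circle 343.72369384765625 160.6842041015625 10.638535499572754 [581.92616466 -24.92319669 217.        ] median [583.17586739 -26.46520738 213.39516525] [552.99109466 -55.12620612 208.44166602] [610.87350664   3.64127834 218.26098193]
75 2548 84.97640449345863
93 1009 98.48922550705447
140 143 146.5847009369652
side 100 [196.5188474  201.65720007 206.58750554 211.37661043 215.41793905]
circle 362.26470947265625 191.73529052734375 10.199240684509277 [579.63191965 -36.16129834 217.        ] median [569.00720439 -50.95253063 206.87555302] [555.35187591 -58.40949332 201.70208136] [604.59623694   3.90578235 211.38237662]
75 1655 84.88531191724894
93 819 98.83728759834003
140 191 145.5066865137518
```

View pics/crop0.png

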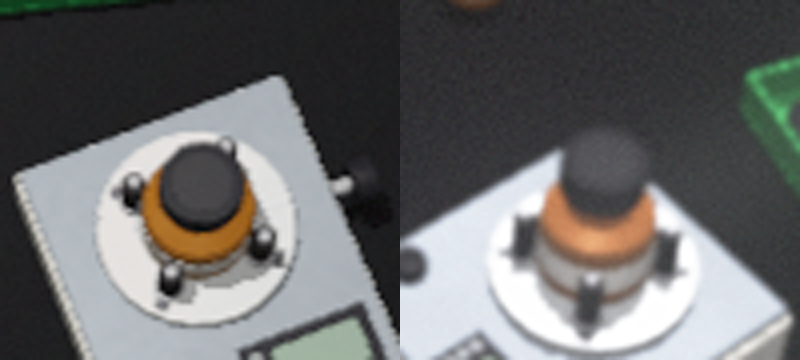

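The crop shows the cap in the top view at about (344,160). The pegs are around it with their centre near (343.5,167.5), and the turntable centre is near (343,172). I'll cross-check these axes.

```bash
python3 - <<'E'
from h import *
f=np.load("top0.npz"); p,d=f["p"],f["d"]
print("table",plane("top",343.0,172.0,99),"pegs",plane("top",343.5,167.5,148))
for n in("top","side"):
    f=np.load(n+"0.npz"); p,d=f["p"],f["d"]; X=cloud(n,d); Z=X[...,2]
    m=(abs(Z-99)<3.5)&(np.hypot(X[...,0]-580,X[...,1]+27)<95)&(p.min(2)>170)
    pts=cv2.findContours(m.astype(np.uint8),cv2.RETR_EXTERNAL,cv2.CHAIN_APPROX_NONE)[0]
    c=max(pts,key=cv2.contourArea); h=cv2.convexHull(c)
    e=cv2.fitEllipse(h); W=np.array([plane(n,*q[0],99) for q in h])
    (xc,yc),r=cv2.minEnclosingCircle(W[:,:2].astype(np.float32))
    print(n,e,plane(n,*e[0],99),"minenc",xc,yc,r)
    # predicted cap silhouette vs mask: bounding box
    C=np.array([582,-27])
    dark=(p.max(2)<80)
    k=(dark&(Z>192)&(Z<240)&(np.hypot(X[...,0]-C[0],X[...,1]-C[1])<50)).astype(np.uint8)
    x,y,w,hh=cv2.boundingRect(k); print("cap bbox",x,y,x+w,y+hh)
    a=np.linspace(0,2*np.pi,200)
    for c in((582,-25),(582,-28),(579,-28)):
        P=np.concatenate([np.c_[c[0]+31*np.cos(a),c[1]+31*np.sin(a),0*a+z] for z in(190,218)])
        u,v=proj(n,P); print(c,u.min(),v.min(),u.max(),v.max())
u=plane("top",331,214,85); print("small cap",u)
E
```

```text
table [582.08460079 -27.33665872  99.        ] pegs [581.97532756 -26.96512148 148.        ]
top ((341.74456787109375, 171.5194549560547), (47.40068054199219, 49.04734802246094), 117.61871337890625) [584.00491557 -23.68482439  99.        ] minenc 585.5643310546875 -25.501310348510742 77.10469818115234
cap bbox 334 151 355 173
(582, -25) 332.6588248903554 150.1405086942221 354.6867887219191 173.76345910784678
(582, -28) 333.6904693101533 150.03585769939292 355.73690063890984 173.65872876532688
(579, -28) 333.8033758223091 151.03358419012 355.8620751159705 174.65820840528377
side ((359.48089599609375, 216.56561279296875), (40.95781707763672, 51.988502502441406), 97.1036376953125) [582.90389531 -30.96452026  99.        ] minenc 583.4395141601562 -28.677722930908203 76.9781494140625
cap bbox 353 182 374 204
(582, -25) 349.49216117658074 180.08141949724944 372.7016065020533 203.62936535013733
(582, -28) 349.92727030244305 180.8202917779352 373.1813028897595 204.41611230489406
(579, -28) 348.9420859499742 181.108342118734 372.1901687672268 204.7230036890262
small cap [458.31596308  22.80884614  85.        ]
```

>>> arm_command:
  rows:
    - [[0.98,-0.78,-0.3,0,0,0,1],[0.98,-0.78,-0.3,0,0,0,1],[0.98,-0.78,-0.3,0,0,0,1],[0.98,-0.78,-0.3,0,0,0,1],[0.98,-0.78,-0.3,0,0,0,1],[0.98,-0.78,-0.3,0,0,0,1]]

```text
t: 0.6
eef_pos: [278.5, -447.7, 279.9]
tcp_rot: [3.14, -0.001, 0.271]
ft_force: [0.0, 0.1, 0.7]
opening: 1.004
grip_force: 0.0
```

>>> arm_command:
  rows:
    - [[0.98,-0.78,0,0,0,0,1],[0.98,-0.78,0,0,0,0,1],[0.98,-0.78,0,0,0,0,1],[0.98,-0.78,0,0,0,0,1],[0.98,-0.78,0,0,0,0,1],[0.98,-0.78,0,0,0,0,1]]

```text
t: 1.1
eef_pos: [388.6, -296.7, 278.3]
tcp_rot: [-3.141, -0.0, 0.271]
ft_force: [0.5, -0.0, 0.8]
opening: 0.999
grip_force: 0.0
```

>>> arm_command:
  rows:
    - [[0.98,-0.78,0,0,0,0,1],[0.98,-0.78,0,0,0,0,1],[0.98,-0.78,0,0,0,0,1],[0.98,-0.78,0,0,0,0,1],[0.98,-0.78,0,0,0,0,1],[0.98,-0.78,0,0,0,0,1]]

```text
t: 1.6
eef_pos: [499.5, -145.6, 277.9]
tcp_rot: [-3.141, 0.0, 0.271]
ft_force: [0.6, 0.6, 1.1]
opening: 0.999
grip_force: 0.0
```

>>> arm_command:
  rows:
    - [[0.74,-0.612,0,0,0,-0.19,1],[0.74,-0.612,0,0,0,-0.19,1],[0.74,-0.612,0,0,0,-0.19,1],[0.74,-0.612,0,0,0,-0.19,1],[0.74,-0.612,0,0,0,-0.19,1],[0.74,-0.612,0,0,0,-0.19,1],[0.74,-0.612,0,0,0,-0.19,1],[0.74,-0.612,0,0,0,-0.19,1],[0.74,-0.612,0,0,0,-0.19,1],[0.74,-0.612,0,0,0,-0.19,1]]

```text
t: 2.43
eef_pos: [580.4, -31.4, 278.0]
tcp_rot: [-3.141, 0.0, 1.468]
ft_force: [-0.8, -0.1, -0.3]
opening: 0.999
grip_force: 0.0
```

>>> arm_command:
  rows:
    - [[0,0,0,0,0,-0.07,1],[0,0,0,0,0,-0.07,1],[0,0,0,0,0,-0.07,1],[0,0,0,0,0,-0.07,1],[0,0,0,0,0,-0.07,1],[0,0,0,0,0,-0.07,1]]

```text
t: 2.93
eef_pos: [580.5, -30.9, 278.1]
tcp_rot: [-3.141, 0.0, 1.898]
ft_force: [-0.4, -0.0, 0.2]
opening: 1.003
grip_force: 0.0
```

```bash
python3 - <<'E'
from h import *
s=state(); print(s["joints"],s["eef_pos"],s["tcp_rot"],s["ft_force"],s["moment"])
ims=[]
for n,c in(("top",(344,160)),("side",(362,190))):
    p,d=read_camera(n); u,v=c
    ims.append(cv2.resize(p[v-50:v+50,u-50:u+50,::-1],None,fx=4,fy=4,interpolation=cv2.INTER_CUBIC))
cv2.imwrite("pics/pre.png",np.hstack(ims))
E
```

```text
[-1.66744907e-01  3.86514514e-01  1.61016605e+00 -2.87354848e-04
  1.14538301e+00 -4.93745175e-01] [580.47951131 -30.93945377 278.10006245] [-3.14105394e+00  7.24187925e-06  1.89791525e+00] [-0.39757147 -0.038627    0.18114587] [-0.02799303 -0.07812828 -0.01744518]
```

View pics/pre.png

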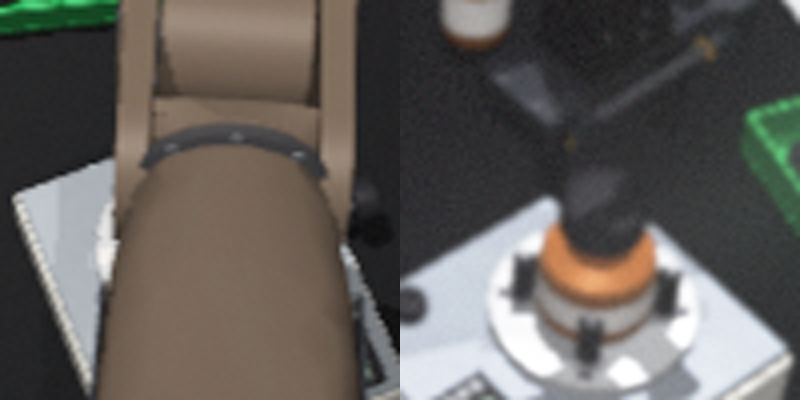

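The side view shows the cap at crop (605,210) and the open fingers above it. The top view is blocked by the arm. Next I'll centre the tool and go down.

>>> arm_command:
  rows:
    - [[0.018,0.017,0,0,0,0,1],[0.018,0.017,0.1,0,0,0,1],[0.018,0.017,0.2,0,0,0,1],[0.018,0.017,0.3,0,0,0,1],[0.018,0.017,0.38,0,0,0,1],[0.018,0.017,0.44,0,0,0,1],[0.018,0.017,0.46,0,0,0,1],[0.018,0.017,0.46,0,0,0,1]]

```text
t: 3.7
eef_pos: [582.0, -26.2, 208.9]
tcp_rot: [-3.141, -0.0, 1.901]
ft_force: [-0.1, 0.3, -0.0]
opening: 0.999
grip_force: 0.0
```

>>> arm_command:
  rows:
    - [[0,0,0,0,0,0,0.5],[0,0,0,0,0,0,0.4],[0,0,0,0,0,0,0.35],[0,0,0,0,0,0,0.33],[0,0,0,0,0,0,0.3],[0,0,0,0,0,0,0.28],[0,0,0,0,0,0,0.26],[0,0,0,0,0,0,0.26]]

```text
t: 4.37
eef_pos: [584.3, -25.7, 210.3]
tcp_rot: [3.136, 0.001, 1.901]
ft_force: [11.1, 5.4, -1.7]
opening: 0.65
grip_force: 30.0
```

>>> arm_command:
  rows:
    - [[0,0.008,0,0,0,0,0.26],[0,0.017,0,0,0,0,0.26],[0,0.017,0,0,0,0,0.26],[0,0.017,0,0,0,0,0.26]]

```text
t: 4.7
eef_pos: [584.8, -25.5, 210.1]
tcp_rot: [3.141, 0.001, 1.901]
ft_force: [0.8, 0.3, 5.1]
opening: 0.652
grip_force: 30.0
```

```bash
python3 - <<'E'
from h import *
s=state(); print(s["joints"],s["eef_pos"],s["tcp_rot"],s["ft_force"],s["moment"])
E
```

```text
[-1.56330931e-01  4.58792263e-01  1.68698322e+00 -2.63564870e-04
  9.94736232e-01 -4.86850803e-01] [584.78007329 -25.51437511 210.07341489] [3.14074080e+00 7.01188546e-04 1.90145935e+00] [0.79876947 0.30204299 5.09700251] [ 0.03436434 -0.18140799  0.01316765]
```

>>> arm_command:
  rows:
    - [[0,0,0,0,0,-0.015,0.26],[0,0,-0.001,0,0,-0.03,0.26],[0,0,-0.002,0,0,-0.045,0.26],[0,0,-0.003,0,0,-0.06,0.26],[0,0,-0.004,0,0,-0.075,0.26],[0,0,-0.005,0,0,-0.083,0.26],[0,0,-0.005,0,0,-0.083,0.26]]

```text
t: 5.28
eef_pos: [584.9, -25.5, 211.1]
tcp_rot: [3.141, 0.001, 2.426]
ft_force: [0.1, -0.1, 6.8]
opening: 0.652
grip_force: 30.0
```

>>> arm_command:
  rows:
    - [[0,0,-0.001,0,0,-0.014,0.26],[0,0,-0.002,0,0,-0.028,0.26],[0,0,-0.002,0,0,-0.028,0.26],[0,0,-0.002,0,0,-0.028,0.26]]

```text
t: 5.62
eef_pos: [585.0, -25.7, 211.4]
tcp_rot: [3.141, 0.002, 2.6]
ft_force: [1.4, -0.7, 6.0]
opening: 0.654
grip_force: 30.0
```

>>> arm_command:
  rows:
    - [[0,0,-0.001,0,0,-0.014,0.26],[0,0,-0.002,0,0,-0.028,0.26],[0,0,-0.002,0,0,-0.028,0.26],[0,0,-0.002,0,0,-0.028,0.26]]

```text
t: 5.95
eef_pos: [584.9, -25.6, 211.7]
tcp_rot: [3.141, 0.002, 2.775]
ft_force: [0.8, -0.0, 7.0]
opening: 0.649
grip_force: 30.0
```

>>> arm_command:
  rows:
    - [[0,0,-0.001,0,0,-0.014,0.26],[0,0,-0.002,0,0,-0.028,0.26],[0,0,-0.002,0,0,-0.028,0.26],[0,0,-0.002,0,0,-0.028,0.26]]

```text
t: 6.28
eef_pos: [585.0, -25.7, 212.0]
tcp_rot: [-3.141, 0.002, 2.951]
ft_force: [1.2, 0.8, 6.9]
opening: 0.648
grip_force: 30.0
```

>>> arm_command:
  rows:
    - [[0,0,-0.001,0,0,-0.014,0.26],[0,0,-0.002,0,0,-0.028,0.26],[0,0,-0.002,0,0,-0.028,0.26],[0,0,-0.002,0,0,-0.028,0.26]]

```text
t: 6.62
eef_pos: [584.9, -25.6, 212.3]
tcp_rot: [-3.141, 0.002, 3.127]
ft_force: [0.5, 0.4, 6.9]
opening: 0.653
grip_force: 30.0
```

>>> arm_command:
  rows:
    - [[0,0,-0.001,0,0,-0.014,0.26],[0,0,-0.002,0,0,-0.028,0.26],[0,0,-0.002,0,0,-0.028,0.26],[0,0,-0.002,0,0,-0.028,0.26]]

```text
t: 6.95
eef_pos: [585.0, -25.7, 212.5]
tcp_rot: [-3.141, 0.002, -2.98]
ft_force: [1.2, -0.0, 5.4]
opening: 0.652
grip_force: 30.0
```

>>> arm_command:
  rows:
    - [[0,0,0,0,0,-0.014,0.26],[0,0,0,0,0,-0.028,0.26],[0,0,0,0,0,-0.028,0.26],[0,0,0,0,0,-0.028,0.26]]

```text
t: 7.28
eef_pos: [584.9, -25.6, 212.7]
tcp_rot: [-3.141, 0.001, -2.804]
ft_force: [-0.7, -0.2, 7.8]
opening: 0.648
grip_force: 30.0
```

>>> arm_command:
  rows:
    - [[0,0,0,0,0,-0.014,0.26],[0,0,0,0,0,-0.028,0.26],[0,0,0,0,0,-0.028,0.26],[0,0,0,0,0,-0.028,0.26]]

```text
t: 7.62
eef_pos: [584.8, -25.4, 211.8]
tcp_rot: [-3.141, 0.001, -2.631]
ft_force: [3.2, 0.2, 0.9]
opening: 0.65
grip_force: 30.0
```

Drop found at about 98° (z fell and the push vanished). I'll turn a few degrees more for margin and follow it down.

>>> arm_command:
  rows:
    - [[0,0,0,0,0,-0.014,0.26],[0,0,0.007,0,0,-0.014,0.26],[0,0,0.014,0,0,-0.014,0.26],[0,0,0.02,0,0,-0.014,0.26],[0,0,0.02,0,0,-0.014,0.26]]

```text
t: 8.03
eef_pos: [585.0, -25.3, 209.4]
tcp_rot: [-3.141, 0.001, -2.544]
ft_force: [1.6, 1.6, 8.6]
opening: 0.651
grip_force: 30.0
```

>>> arm_command:
  rows:
    - [[0,0,0,0,0,0,0.6],[0,0,0,0,0,0,0.6],[0,0,0,0,0,0,0.6],[0,0,0,0,0,0,0.6],[0,0,0,0,0,0,0.6]]

```text
t: 8.45
eef_pos: [584.3, -25.5, 208.4]
tcp_rot: [3.141, -0.001, -2.542]
ft_force: [-0.1, -0.4, -0.4]
opening: 0.802
grip_force: 0.0
```

```bash
python3 - <<'E'
from h import *
s=state(); print(s["joints"],s["eef_pos"],s["tcp_rot"],s["ft_force"],s["opening"])
p,d=read_camera("side"); u,v=362,190
cv2.imwrite("pics/drop.png",cv2.resize(p[v-50:v+50,u-60:u+60,::-1],None,fx=6,fy=6,interpolation=cv2.INTER_CUBIC))
f=np.load("side0.npz")["d"]; X0=cloud("side",f);X=cloud("side",d)
s=np.s_[186:197,357:369]; print(np.round(f[s]-d[s])[::2]); print(np.round(X[s][...,2])[::2])
E
```

```text
[-1.56398993e-01  4.60627524e-01  1.68898665e+00 -1.89698557e-04
  9.92819584e-01 -2.32713325e+00] [584.26666546 -25.45757162 208.36340875] [ 3.14113093e+00 -7.20765543e-04 -2.54155085e+00] [-0.09073692 -0.39864788 -0.38187071] 0.801934167135172
[[ 1.000e+00 -0.000e+00  2.000e+00 -1.000e+00 -6.000e+00 -2.000e+00
  -0.000e+00 -4.000e+00  2.000e+00 -4.000e+00  2.000e+00 -2.000e+00]
 [ 0.000e+00 -3.000e+00 -8.000e+00 -2.000e+00 -1.000e+00 -2.000e+00
   1.000e+00  2.000e+00 -4.000e+00 -3.000e+00 -2.000e+00  1.000e+00]
 [ 2.000e+00 -3.000e+00 -6.000e+00 -6.000e+00  2.000e+00 -3.000e+00
  -2.000e+00 -5.000e+00 -3.000e+00  3.000e+00 -8.000e+00  1.000e+00]
 [-1.000e+00  1.000e+00  5.000e+00 -8.000e+00 -4.000e+00 -1.000e+00
  -4.000e+00  1.000e+00  1.000e+00 -1.000e+00  0.000e+00 -4.000e+00]
 [ 1.000e+00 -3.000e+00  1.000e+00  4.000e+00  2.000e+00 -3.000e+00
  -6.000e+00  1.000e+00  3.000e+00 -0.000e+00 -1.000e+00  1.000e+00]
 [ 0.000e+00  4.000e+00  2.000e+00  1.000e+00 -0.000e+00 -0.000e+00
  -5.000e+00  1.156e+03 -1.000e+00 -4.000e+00  1.000e+00 -4.000e+00]]
[[ 215.  214.  214.  213.  211.  213.  214.  212.  215.  211.  212.  214.]
 [ 215.  211.  210.  212.  211.  212.  216.  214.  212.  213.  213.  215.]
 [ 215.  212.  212.  209.  213.  214.  214.  210.  212.  218.  211.  214.]
 [ 215.  214.  217.  212.  211.  212.  214.  214.  216.  215.  213.  213.]
 [ 215.  213.  215.  216.  214.  209.  212.  216.  215.  214.  215.  216.]
 [ 213.  215.  213.  213.  212.  212.  212. 1094.  213.  211.  214.  212.]]
```

View pics/drop.png

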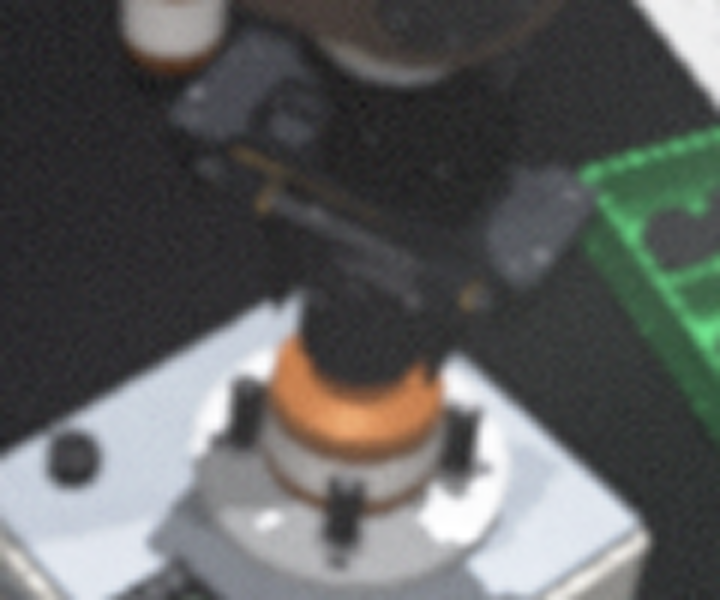

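The cap top now reads about 213 mm (99 + 114), level, so it has dropped. The picture shows the fingers open around the cap at (360,340) in the crop. Regrip and turn forward.

>>> arm_command:
  rows:
    - [[-0.004,-0.003,0,0,0,0,0.4],[-0.004,-0.003,0,0,0,0,0.3],[-0.004,-0.003,0,0,0,0,0.26],[-0.004,-0.003,0,0,0,0,0.26],[-0.004,-0.003,0,0,0,0,0.26]]

```text
t: 8.92
eef_pos: [585.3, -25.5, 208.6]
tcp_rot: [-3.142, -0.0, -2.541]
ft_force: [-0.1, 0.3, -0.4]
opening: 0.652
grip_force: 30.0
```

>>> arm_command:
  rows:
    - [[0,0,0.001,0,0,0.015,0.26],[0,0,0.002,0,0,0.03,0.26],[0,0,0.0035,0,0,0.045,0.26],[0,0,0.005,0,0,0.06,0.26],[0,0,0.006,0,0,0.075,0.26],[0,0,0.0067,0,0,0.083,0.26],[0,0,0.0067,0,0,0.083,0.26]]

```text
t: 9.5
eef_pos: [585.2, -25.5, 207.6]
tcp_rot: [-3.142, -0.0, -3.065]
ft_force: [-0.4, -0.2, 1.0]
opening: 0.653
grip_force: 30.0
```

>>> arm_command:
  rows:
    - [[0,0,0.0015,0,0,0.019,0.26],[0,0,0.003,0,0,0.038,0.26],[0,0,0.0045,0,0,0.057,0.26],[0,0,0.006,0,0,0.076,0.26],[0,0,0.0075,0,0,0.095,0.26],[0,0,0.009,0,0,0.114,0.26],[0,0,0.0106,0,0,0.133,0.26],[0,0,0.012,0,0,0.152,0.26],[0,0,0.0133,0,0,0.167,0.26],[0,0,0.0133,0,0,0.167,0.26]]

```text
t: 10.33
eef_pos: [585.3, -25.4, 205.7]
tcp_rot: [3.141, 0.0, 2.169]
ft_force: [0.6, 0.9, 0.2]
opening: 0.651
grip_force: 30.0
```

>>> arm_command:
  rows:
    - [[0,0,0.0015,0,0,0.019,0.26],[0,0,0.003,0,0,0.038,0.26],[0,0,0.0045,0,0,0.057,0.26],[0,0,0.006,0,0,0.076,0.26],[0,0,0.0075,0,0,0.095,0.26],[0,0,0.009,0,0,0.114,0.26],[0,0,0.0106,0,0,0.133,0.26],[0,0,0.012,0,0,0.152,0.26],[0,0,0.0133,0,0,0.167,0.26],[0,0,0.0133,0,0,0.167,0.26]]

```text
t: 11.17
eef_pos: [585.3, -25.4, 203.7]
tcp_rot: [3.141, 0.0, 1.123]
ft_force: [0.2, 0.1, 0.1]
opening: 0.65
grip_force: 30.0
```

>>> arm_command:
  rows:
    - [[0,0,0.0015,0,0,0.019,0.26],[0,0,0.003,0,0,0.038,0.26],[0,0,0.0045,0,0,0.057,0.26],[0,0,0.006,0,0,0.076,0.26],[0,0,0.0075,0,0,0.095,0.26],[0,0,0.009,0,0,0.114,0.26],[0,0,0.0106,0,0,0.133,0.26],[0,0,0.012,0,0,0.152,0.26],[0,0,0.0133,0,0,0.167,0.26],[0,0,0.0133,0,0,0.167,0.26]]

```text
t: 12.0
eef_pos: [585.3, -25.5, 201.7]
tcp_rot: [3.141, -0.0, 0.075]
ft_force: [1.5, -0.2, -0.0]
opening: 0.652
grip_force: 30.0
```

>>> arm_command:
  rows:
    - [[0,0,0,0,0,0,0.6],[0,0,0,0,0,0,0.6],[0,0,0,0,0,0,0.6],[0,0,0,0,0,0,0.6],[0,0,0,0,0,0,0.6]]

```text
t: 12.42
eef_pos: [585.3, -25.5, 201.7]
tcp_rot: [3.141, -0.0, 0.075]
ft_force: [-0.1, 0.3, -0.1]
opening: 0.797
grip_force: 0.0
```

>>> arm_command:
  rows:
    - [[0,0,0,0,0,-0.19,0.6],[0,0,0,0,0,-0.19,0.6],[0,0,0,0,0,-0.19,0.6],[0,0,0,0,0,-0.19,0.6],[0,0,0,0,0,-0.19,0.6],[0,0,0,0,0,-0.19,0.6],[0,0,0,0,0,-0.19,0.6],[0,0,0,0,0,-0.19,0.6],[0,0,0,0,0,-0.19,0.6],[0,0,0,0,0,-0.19,0.6]]

```text
t: 13.25
eef_pos: [585.2, -25.5, 201.7]
tcp_rot: [3.142, 0.0, 1.275]
ft_force: [-0.3, 0.6, -0.0]
opening: 0.796
grip_force: 0.0
```

>>> arm_command:
  rows:
    - [[0,0,0,0,0,-0.19,0.6],[0,0,0,0,0,-0.19,0.6],[0,0,0,0,0,-0.19,0.6],[0,0,0,0,0,-0.19,0.6],[0,0,0,0,0,-0.19,0.6],[0,0,0,0,0,-0.19,0.6],[0,0,0,0,0,-0.19,0.6],[0,0,0,0,0,-0.19,0.6],[0,0,0,0,0,-0.19,0.6],[0,0,0,0,0,-0.19,0.6]]

```text
t: 14.08
eef_pos: [585.3, -25.5, 201.7]
tcp_rot: [-3.142, 0.0, 2.469]
ft_force: [0.5, 0.0, -0.2]
opening: 0.802
grip_force: 0.0
```

>>> arm_command:
  rows:
    - [[0,0,0,0,0,0,0.4],[0,0,0,0,0,0,0.3],[0,0,0,0,0,0,0.26],[0,0,0,0,0,0,0.26],[0,0,0,0,0,0,0.26]]

```text
t: 14.5
eef_pos: [585.3, -25.5, 201.7]
tcp_rot: [-3.142, 0.0, 2.46]
ft_force: [-0.9, -0.0, -0.2]
opening: 0.649
grip_force: 30.0
```

Now forward 60 + 60 + 32°.

>>> arm_command:
  rows:
    - [[0,0,0.0015,0,0,0.019,0.26],[0,0,0.003,0,0,0.038,0.26],[0,0,0.0045,0,0,0.057,0.26],[0,0,0.006,0,0,0.076,0.26],[0,0,0.0075,0,0,0.095,0.26],[0,0,0.009,0,0,0.114,0.26],[0,0,0.0106,0,0,0.133,0.26],[0,0,0.012,0,0,0.152,0.26],[0,0,0.0133,0,0,0.167,0.26],[0,0,0.0133,0,0,0.167,0.26]]

```text
t: 15.33
eef_pos: [585.3, -25.4, 199.7]
tcp_rot: [3.141, -0.0, 1.406]
ft_force: [1.2, 0.1, 0.2]
opening: 0.649
grip_force: 30.0
```

>>> arm_command:
  rows:
    - [[0,0,0.0015,0,0,0.019,0.26],[0,0,0.003,0,0,0.038,0.26],[0,0,0.0045,0,0,0.057,0.26],[0,0,0.006,0,0,0.076,0.26],[0,0,0.0075,0,0,0.095,0.26],[0,0,0.009,0,0,0.114,0.26],[0,0,0.0106,0,0,0.133,0.26],[0,0,0.012,0,0,0.152,0.26],[0,0,0.0133,0,0,0.167,0.26],[0,0,0.0133,0,0,0.167,0.26]]

```text
t: 16.17
eef_pos: [585.3, -25.5, 197.7]
tcp_rot: [3.141, 0.0, 0.361]
ft_force: [1.0, 0.7, -0.3]
opening: 0.652
grip_force: 30.0
```

>>> arm_command:
  rows:
    - [[0,0,0.001,0,0,0.015,0.26],[0,0,0.002,0,0,0.03,0.26],[0,0,0.0035,0,0,0.045,0.26],[0,0,0.005,0,0,0.06,0.26],[0,0,0.006,0,0,0.075,0.26],[0,0,0.007,0,0,0.088,0.26],[0,0,0.007,0,0,0.088,0.26],[0,0,0.007,0,0,0.088,0.26]]

```text
t: 16.83
eef_pos: [585.3, -25.5, 196.6]
tcp_rot: [3.142, -0.0, -0.185]
ft_force: [0.7, 0.7, -0.5]
opening: 0.646
grip_force: 30.0
```

```bash
python3 - <<'E'
from h import *
s=state(); print(s["joints"],s["eef_pos"],s["tcp_rot"],s["ft_force"],s["opening"],s["grip_force"])
p,d=read_camera("side"); u,v=362,195
cv2.imwrite("pics/end.png",cv2.resize(p[v-50:v+50,u-60:u+60,::-1],None,fx=6,fy=6,interpolation=cv2.INTER_CUBIC))
E
```

```text
[-1.56200034e-01  4.74859581e-01  1.69986673e+00 -8.58610076e-05
  9.66695947e-01  1.59943942e+00] [585.32017664 -25.48383938 196.63323815] [ 3.14152689e+00 -1.72344809e-04 -1.84794359e-01] [ 0.67564961  0.68236532 -0.53816889] 0.6458718133467191 30.000288365408778
```

View pics/end.png

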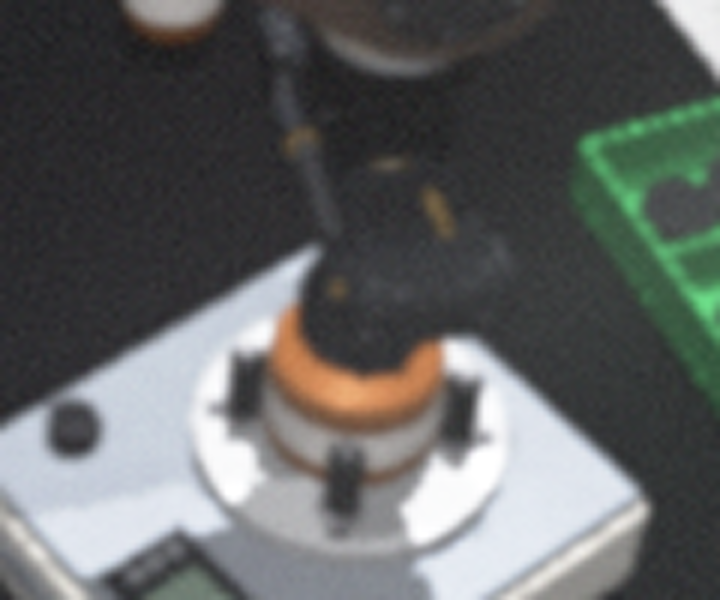

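The picture shows the cap held at (370,310) in the crop, visibly lower on the jar, level, with the pegs and small cap untouched. It has sunk 12 mm over 361° with no load on the arm.

```bash
python3 -c "
from cell import *
print(job_done())"
```

```text
the job is handed in; nothing more can be done
None
```

I turned the cap back about 100° until it dropped, then forward one full turn (about 361°, sinking 12 mm). I handed the job in with the cap started, not closed, and still gripped at 30 N; the judge's verdict was not shown.

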